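Put a specimen away in the press-and-turn safety pot

TASK

Put the rock specimen that lies on the paper card away in the safety pot. The pot's cap is a safety cap: press it down firmly, turn it counter-clockwise while it is held down until it comes free, lift it off and stand it the same way up, flat, inside the shallow steel tray; then put the specimen into the pot. Leave the other rocks and fossils where they are.

Things in the scene. Friction and masses are not known exactly. Their poses are not given: they have to be found in the camera images.
- pot: Round aluminium pot, open at the top, fixed to the worktop; it and the tray may trade places. Foot 160 mm across, body 136, neck 108 outside and 100 inside; rim 88 mm and inner floor 30 mm above the worktop. Origin: centre of the underside, z up. Its x axis marks the cap's locked position: three tracks outside the neck hold the cap in a notch behind a 6 mm tooth.
- cap_spring (a joint): Spring collar under the cap (m). 0: cap locked, not pressed; negative: pressed down, to a solid stop at -0.012; +0.003: sprung up, cap free or off. It pushes up with 8 N at 0 and 15 N at -0.012. The cap turns freely only while this is below about -0.0065; -0.008 to -0.011 is right.
- cap: Loose black cap on the pot, 132 mm across, 84 mm high, 220 g. Origin: centre of the skirt's lower edge, z up; locked, 60 mm above the pot's origin, x axis along the pot's x. Turned counter-clockwise (from above) by 0.75 to 1.65 rad while pressed it comes free (1.2 is best); let up, it rises 3 mm and lifts off straight up; the skirt clears the rim after 40 mm. Clockwise is blocked.
- tray: Shallow square steel tray, fixed to the worktop, 180 x 180 mm outside, 172 mm inside, walls 14 mm high, floor 4 mm thick. Origin: centre of the underside, z up, x and y along its sides.
- specimen: Blocky lump of rock, 58 mm along its x, 70 mm along its y, 42 mm high, 250 g, the only thing lying on the paper card. Origin: centre of its underside, z up; grasp it across x.
- card: White paper card, fixed flat on the worktop, 90 x 90 x 2 mm. Origin: centre of the underside.
- small_block_rock: Bystander: small pale rock, 51 x 57 x 42 mm, lying on the bare worktop. Origin: centre of the underside.
- horn_coral: Bystander: pale cone-shaped fossil standing on its wide end, 42 mm across, 66 mm high. Origin: centre of the underside.
- cap_grip (a point): Middle of the straight grip bar on top of the cap, 67 mm above the cap's origin. The bar is 64 mm long along the cap's x axis, 16 mm thick along y and 34 mm high; it stands across the middle of the cap's flat top, which is 50 mm above the cap's origin (17 mm below this point).
Things that resemble listed ones, but are neither listed nor needed, are in the scene too. Leave any pink or purple look-alike of the specimen alone.

How it is judged:
By the outcome, as a careful person would: the job done as asked, in the order asked, and still so for the second after the job is handed in, with the robot touching nothing.
It also fails if it takes over 58 s, if anything falls off the work surface, if the arm or the gripper's body presses on something with over 40 N, if the wrist force passes 120 N, or if a joint passes its speed limit or range.

ROBOT

A 6-joint arm with a two-finger parallel gripper is mounted at the origin on a cart in front of the work surface, level with it; the furniture and walls round the work are solid. World frame = base frame: x ahead of the robot, y to its left, z up, the work surface at z = 0. Lengths are in m, angles in rad, forces in N, time in s.
With the tool pointing down it reaches from about 0.225 to 0.875 m from the base axis. Payload 3.4 kg.
Tool frame: the origin (TCP) lies on the centre line of the jaws, within the pads' length; the fingertips stand bot.finger_overhang ahead of it and the grasp point (between the pads) lies 2 mm behind it (bot.finger_overhang is the distance from the TCP to the fingertips, in m); z points along the fingers, y is the direction in which the jaws open and shut (so a half turn about z gives the same grasp; the last joint's range is limited). The gripper opens to 85 mm and grips with 20 to 120 N. Pads are 22 mm wide; open, the fingers measure 114 mm over their backs; the gripper's body (76 mm by 85 mm) begins 54 mm behind the grasp point. The pads swing forward as they close: fully open they stand 13 mm farther back than shut.
Start: joints at [1.174, 0.276, 1.505, -0, 1.361, -0.121], TCP at [0.157, 0.553, 0.248] pointing down, gripper open.
Joint ranges: [-2.89, 2.89], [-0.75, 2.08], [0.22, 2.7], [-1.18, 4.32], [0.11, 2.71], [-2.7, 2.7]. Speed limits (rad/s): [2.57, 2.57, 3.14, 3.14, 3.14, 3.14].

INTERFACE

Orientations are given as a unit quaternion [x, y, z, w].
In Python, from station import read_state, eyes, bot gives the robot as it stands.
- The arm moves only by the shell command python3 -m pendant 'ROWS' [FORCE]. ROWS is JSON, a list of rows, each an object with "rotation": the turn, a rotation vector about the tool's x, y, z in degrees, a list of three; "linear": the shift along the tool's x, y, z in cm, a list of three; "claw": the gripper's target within -1 to 1 (fully open at 1, half-way at 0, shut at -1). In form: [{"rotation": [ax, ay, az], "linear": [x, y, z], "claw": claw}, ...]. A call has 1 to 5 rows; each row is the pose to reach, as a shift and turn from the pose commanded when the call began, along the tool's axes at that moment; what a row does not reach only later rows make up. A row lasts 1/8 s, in which the tool goes at most 62.5 mm and 10.7 degrees, less where a joint would pass 70% of its speed; a pose out of reach is approached as far as the arm can. A call with a gripper value outside its range is refused whole. The fingers move at their own pace and stop on an object; FORCE is the grip in N (left out, the last holds). Time passes only in rows, so rows that repeat a pose let the fingers close. It gives the time, the measured TCP pose, the force and the opening at its end, in the units of the state.
- read_state(): the state, without advancing time (a new reading comes with each control period).
- eyes.grab_frame(name): name is "side" or "top" or "wrist"; returns a dict with "pixels" (480x640x3 uint8, red, green, blue), "range_z" (480x640 float32, m along the optical axis (not along the pixel's ray), 0 where there is no reading), "intrinsics" (3x3 intrinsics, pixels), "k1" (the pictures are not rectified: a ray, as slopes to the right and down, at radius r is drawn at 1 + k1 r^2 times it, then the intrinsics apply), "cam_to_world" (4x4, takes a point from camera to world coordinates). Camera axes: x right, y down, z forward; pixel columns grow to the right and rows downward; lengths in m; the calibration is good to about 2 mm. A picture is of the moment at which its call begins.
- bot.finish_job(): hands the job in, once; it reports no verdict.
The state is a dict: "t": time; "joint_positions": joint angles; "dq": joint speeds; "joint_efforts": joint torques, N m; "eef_pos": TCP position; "tool_rot": TCP orientation; "contact_force": force on the tool from outside, world axes, zero at the start; "moment": the same for the moment, N m; "grip_width": opening from 0.0 (shut) to 1.0 (fully open).
Only numpy, scipy, OpenCV 4.12 (cv2) and the standard library are available. Lean on these libraries where they do the work, as an engineer would, in place of code of your own. Each camera call takes 0.05 s, during which the arm holds its last target.

## Working session

There is one attempt and no reset: what is moved stays moved. The work goes in short steps, Python scripts to look and compute and a shell command to move; the robot and the scene stay as the last step left them, time stands still between calls to the robot, and variables do not carry over. Pictures are saved under pics/ and viewed, and the job is handed in when it is done.

```bash
ls -la; mkdir -p pics; cat > h.py <<'E'
import numpy as np, cv2
from station import read_state, eyes, bot
def grab(n,fn=None):
    f=eyes.grab_frame(n)
    if fn: cv2.imwrite('pics/'+fn+'.png',f['pixels'][:,:,::-1])
    np.savez('last_%s.npz'%n,**{k:np.asarray(v) for k,v in f.items()})
    return f
def load(n): return dict(np.load('last_%s.npz'%n))
def cloud(f):
    K=np.asarray(f['intrinsics']);k1=float(f['k1']);d=f['range_z'];T=np.asarray(f['cam_to_world'])
    h,w=d.shape
    u,v=np.meshgrid(np.arange(w),np.arange(h))
    p=cv2.undistortPoints(np.stack([u,v],-1).reshape(-1,1,2).astype(np.float64),K,np.array([k1,0,0,0,0.]) ).reshape(h,w,2)
    P=np.dstack([p[...,0]*d,p[...,1]*d,d])
    W=P@T[:3,:3].T+T[:3,3]
    W[d<=0]=np.nan
    return W
E
python3 - <<'E'
from h import *
s=read_state(); print({k:np.round(v,3) for k,v in s.items()}); print(bot.finger_overhang)
for n in ('side','top','wrist'):
    f=grab(n,n+'0'); print(n,np.round(f['cam_to_world'],3).tolist(),f['k1'],np.asarray(f['intrinsics']).tolist())
E
```

```text
total 12
drwxr-xr-x  3 agent agent 4096 Dec  7 00:45 .
drwxr-xr-x 23 root  root  4096 Dec  7 00:45 ..
drwxr-xr-x  2 agent agent 4096 Dec  7 00:45 pics
{'t': np.float64(0.0), 'joint_positions': array([ 1.174,  0.277,  1.506,  0.   ,  1.361, -0.121]), 'dq': array([-0.001, -0.   , -0.001,  0.   , -0.001,  0.   ]), 'joint_efforts': array([-1.0000e-03, -4.1676e+01, -2.4580e+01, -0.0000e+00,  1.1000e-02,
        0.0000e+00]), 'eef_pos': array([0.156, 0.553, 0.247]), 'tool_rot': array([ 0.137,  0.991, -0.001, -0.   ]), 'contact_force': array([-0.539,  0.861, -0.115]), 'moment': array([-0.01 , -0.005, -0.025]), 'grip_width': np.float64(1.001)}
0.017
side [[-0.988, -0.079, 0.135, 0.339], [-0.155, 0.6, -0.785, 1.196], [-0.019, -0.796, -0.605, 0.844], [0.0, 0.0, 0.0, 1.0]] -0.04678707301050642 [[458.78135540617166, 0.0, 315.24061179925076], [0.0, 458.78135540617166, 230.48147497642273], [0.0, 0.0, 1.0]]
top [[-0.01, -0.998, 0.059, 0.389], [-1.0, 0.009, -0.017, 0.266], [0.017, -0.059, -0.998, 1.534], [0.0, 0.0, 0.0, 1.0]] -0.06900146840594513 [[504.6880772357608, 0.0, 322.3109439280297], [0.0, 504.6880772357608, 231.60078339502587], [0.0, 0.0, 1.0]]
wrist [[0.273, 0.911, 0.309, 0.077], [0.962, -0.258, -0.089, 0.577], [-0.001, 0.322, -0.947, 0.372], [0.0, 0.0, 0.0, 1.0]] 0.010322013936703324 [[346.4903843621493, 0.0, 318.8675558777757], [0.0, 346.4903843621493, 238.45746009155295], [0.0, 0.0, 1.0]]
```

View pics/top0.png

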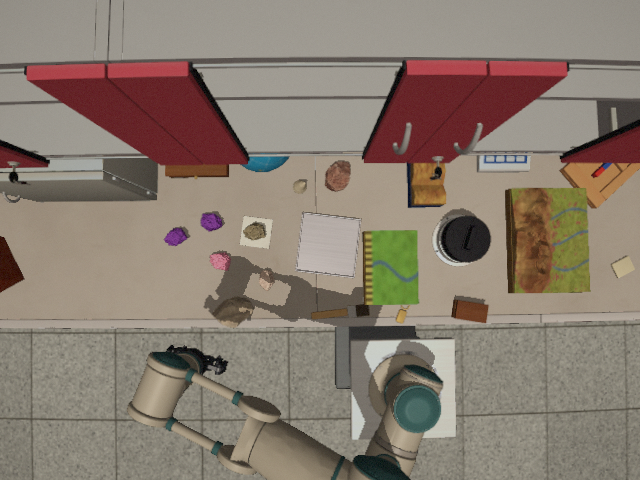

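View pics/side0.png

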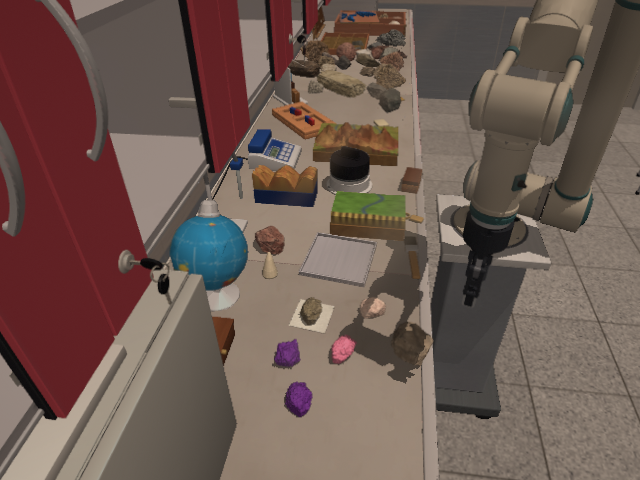

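View pics/wrist0.png

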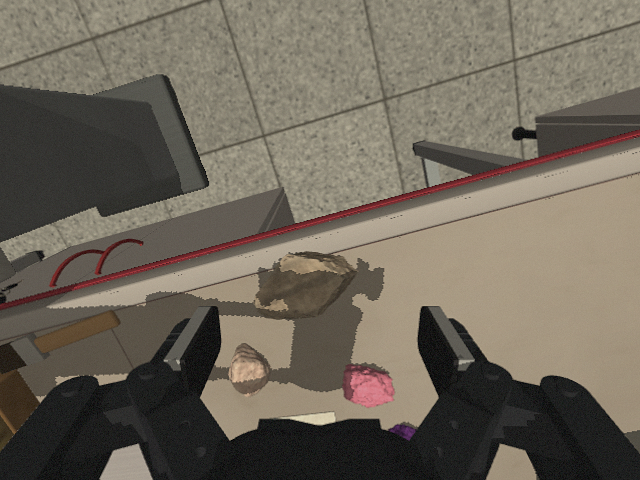

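Top view: cap and pot are at about (465,240), the tray at (328,244), and the specimen on its card at (256,231). The small block rock is at (266,279), the horn coral at (299,186), and open cupboard doors hang overhead. Next I measure them.

```bash
python3 - <<'E'
from h import *
T=cloud(load('top'));S=cloud(load('side'))
for n,u,v in [('cap',465,240),('tray',328,244),('spec',256,231),('table',250,280),('table2',440,280),('doorL',150,100),('doorR',470,100),('doorRl',375,155),('doorLr',240,155),('cab',300,100),('greenmap',390,265),('terrain',530,240),('bigrock',232,310),('base',410,390)]:
    print(n,np.round(T[v,u],3))
def sel(W,c,r,z0,z1):
    m=(np.hypot(W[...,0]-c[0],W[...,1]-c[1])<r)&(W[...,2]>z0)&(W[...,2]<z1)
    return m
c=T[240,465]
for nm,W in (('top',T),('side',S)):
    m=sel(W,c,0.1,0.07,0.2); z=W[m][:,2]; print(nm,'z hist',np.histogram(z,bins=np.arange(0.07,0.2,0.005)))
    for z0,z1 in ((0.102,0.118),(0.13,0.16)):
        m=sel(W,c,0.1,z0,z1); p=W[m][:,:2].astype(np.float32)
        if len(p)<5: continue
        print(nm,z0,len(p),cv2.minEnclosingCircle(p),p.mean(0),cv2.minAreaRect(p), np.median(W[m][:,2]))
E
python3 - <<'E'
from h import *
f=load('top')
def crop(n,f,x0,y0,x1,y1,s):
    c=f['pixels'][y0:y1,x0:x1,::-1]; cv2.imwrite('pics/'+n+'.png',cv2.resize(c,None,fx=s,fy=s,interpolation=cv2.INTER_CUBIC))
crop('crop_t',f,160,150,500,330,2.3)
crop('crop_s',load('side'),240,120,440,420,2)
E
```

```text
cap [ 0.445 -0.165  0.112]
tray [0.442 0.222 0.001]
spec [0.481 0.436 0.043]
table [0.335 0.459 0.004]
table2 [ 0.329 -0.118  0.002]
doorL [0.597 0.473 0.905]
doorR [0.596 0.061 0.899]
doorRl [0.597 0.144 0.557]
doorLr [0.597 0.407 0.564]
cab [0.727 0.292 0.5  ]
greenmap [0.377 0.046 0.077]
terrain [ 0.444 -0.362  0.098]
bigrock [0.249 0.508 0.04 ]
base [0.051 0.018 0.21 ]
top z hist (array([ 18,  23,  16,  23,  21,  19, 118, 706, 621,  75,  21,   7,  11,
        27,  83,  28,   3,   0,   0,   0,   0,   0,   0,   0,   0]), array([0.07 , 0.075, 0.08 , 0.085, 0.09 , 0.095, 0.1  , 0.105, 0.11 ,
       0.115, 0.12 , 0.125, 0.13 , 0.135, 0.14 , 0.145, 0.15 , 0.155,
       0.16 , 0.165, 0.17 , 0.175, 0.18 , 0.185, 0.19 , 0.195]))
top 0.102 1494 ((0.4500139355659485, -0.17443540692329407), 0.06827003508806229) [ 0.4500627  -0.17269692] ((0.45031291246414185, -0.17442268133163452), (0.13168814778327942, 0.13329477608203888), 13.098173141479492) 0.10967905458442673
top 0.13 152 ((0.44988852739334106, -0.17534133791923523), 0.03240533545613289) [ 0.44980487 -0.17324738] ((0.45010343194007874, 
[... 235 characters left out ...]
,   0,   0,   0,   0]), array([0.07 , 0.075, 0.08 , 0.085, 0.09 , 0.095, 0.1  , 0.105, 0.11 ,
       0.115, 0.12 , 0.125, 0.13 , 0.135, 0.14 , 0.145, 0.15 , 0.155,
       0.16 , 0.165, 0.17 , 0.175, 0.18 , 0.185, 0.19 , 0.195]))
side 0.102 516 ((0.4507581889629364, -0.16999807953834534), 0.07049350440502167) [ 0.4496372  -0.15375443] ((0.45149970054626465, -0.16486003994941711), (0.13113944232463837, 0.12968480587005615), 2.013245105743408) 0.10982149723774953
side 0.13 107 ((0.45096004009246826, -0.17245697975158691), 0.032374683767557144) [ 0.4496946  -0.16886212] ((0.4515807628631592, -0.17092624306678772), (0.02272067777812481, 0.06428715586662292), 67.92742156982422) 0.14003156841771092
```

View pics/crop_t.png

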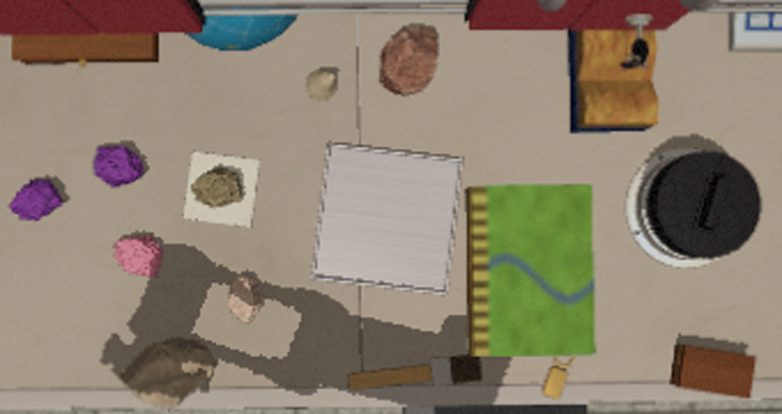

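View pics/crop_s.png

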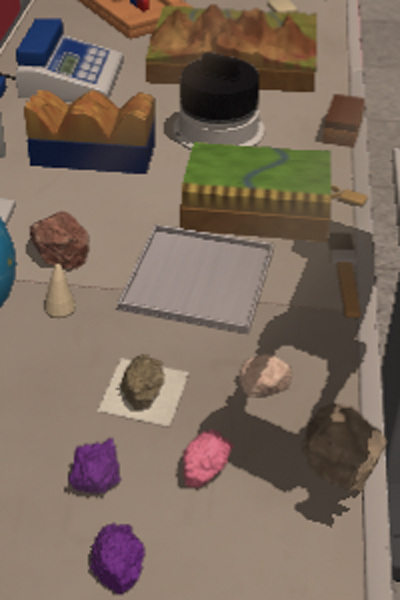

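```bash
python3 - <<'E'
from h import *
for nm in ('top','side'):
    f=load(nm);W=cloud(f)
    m=(np.hypot(W[...,0]-.45,W[...,1]+.174)<.045)&(W[...,2]>.135)&(W[...,2]<.16)
    p=W[m][:,:2]; c=p.mean(0); w,v=np.linalg.eigh(np.cov((p-c).T)); a=v[:,1]; print(nm,'bar',c,np.degrees(np.arctan2(a[1],a[0]))%180, np.sqrt(w*12))
    r=cv2.minAreaRect(p.astype(np.float32)); print(np.round(cv2.boxPoints(r),4).tolist())
    # specimen
    m=(np.hypot(W[...,0]-.48,W[...,1]-.436)<.06)&(W[...,2]>.012)&(W[...,2]<.06)
    p=W[m][:,:2].astype(np.float32); r=cv2.minAreaRect(p); print('spec',r, cv2.boxPoints(r).round(3).tolist(),W[m][:,2].max())
    c=p.mean(0); w,v=np.linalg.eigh(np.cov((p-c).T)); a=v[:,1]; print('pca',c,np.degrees(np.arctan2(a[1],a[0]))%180, np.sqrt(w*12))
    # card
    px=f['pixels'].astype(int); white=(px.min(-1)>185)
    m=(np.hypot(W[...,0]-.48,W[...,1]-.436)<.075)&(W[...,2]<.02)&white
    p=W[m][:,:2].astype(np.float32); r=cv2.minAreaRect(p); print('card',r)
    # tray
    # rim
    m=(np.abs(W[...,0]-.45)<.12)&(np.abs(W[...,1]-.222)<.12)&(W[...,2]>.010)&(W[...,2]<.02)
    p=W[m][:,:2].astype(np.float32); r=cv2.minAreaRect(p); print('tray',len(p),r,cv2.boxPoints(r).round(3).tolist())
    # pot foot
E
```

```text
top bar [ 0.45033349 -0.17392981] 160.59408981754086 [0.01740226 0.06444934]
[[0.4169999957084656, -0.17270000278949738], [0.47699999809265137, -0.1940000057220459], [0.4832000136375427, -0.17659999430179596], [0.42320001125335693, -0.15530000627040863]]
spec ((0.48238030076026917, 0.4446755647659302), (0.05283694714307785, 0.06242542713880539), 15.749588966369629) [[0.4480000138282776, 0.46799999475479126], [0.4650000035762787, 0.40700000524520874], [0.515999972820282, 0.421999990940094], [0.49900001287460327, 0.4819999933242798]] 0.04635139761856255
pca [0.4803689  0.44149792] 91.81249363015833 [0.04414683 0.05695835]
card ((0.0, 0.0), (0.0, 0.0), 0.0)
tray 371 ((0.44604459404945374, 0.21305975317955017), (0.21966204047203064, 0.19818833470344543), 81.68299865722656) [[0.3319999873638153, 0.11900000274181366], [0.527999997138977, 0.09000000357627869], [0.5600000023841858, 0.3070000112056732], [0.36399999260902405, 0.335999995470047]]
side bar [ 0.45141313 -0.17009331] 163.0173101291899 [0.01831869 0.06559601]
[[0.41769999265670776, -0.16940000653266907], [0.4771000146865845, -0.19349999725818634], [0.48559999465942383, -0.17249999940395355], [0.4262000024318695, -0.14839999377727509]]
spec ((0.4825344681739807, 0.4477006793022156), (0.053096409887075424, 0.0691973939538002), 13.21851634979248) [[0.4490000009536743, 0.4749999940395355], [0.4650000035762787, 0.40799999237060547], [0.515999972820282, 0.41999998688697815], [0.5, 0.4869999885559082]] 0.04450197922658783
pca [0.48056778 0.45234615] 93.35818221982059 [0.04299183 0.05660336]
card ((0.0, 0.0), (0.0, 0.0), 0.0)
tray 495 ((0.4362909495830536, 0.2109452337026596), (0.2170756757259369, 0.1847449690103531), 82.60505676269531) [[0.3310000002384186, 0.11500000208616257], [0.5139999985694885, 0.09099999815225601], [0.5419999957084656, 0.3070000112056732], [0.35899999737739563, 0.33000001311302185]]
```

```bash
cat >> h.py <<'E'
from scipy.spatial.transform import Rotation as Ro
def plan(x,y,z,yaw):
    """yaw = world angle of tool y (deg), tool down"""
    s=read_state(); R=Ro.from_quat(s['tool_rot']); p=np.array(s['eef_pos'])
    d=R.inv().apply(np.array([x,y,z])-p)*100
    c,sn=np.cos(np.radians(yaw)),np.sin(np.radians(yaw))
    M=np.array([[-sn,c,0],[c,sn,0],[0,0,-1]]).T
    r=(R.inv()*Ro.from_matrix(M)).as_rotvec(degrees=True)
    ty=R.as_matrix()[:,1]
    print('t',round(float(s['t']),2),'pos',p.round(4),'yaw',round(np.degrees(np.arctan2(ty[1],ty[0])),2),'F',np.round(s['contact_force'],1),'M',np.round(s['moment'],2),'w',round(float(s['grip_width']),3),'q',np.round(s['joint_positions'],2))
    print('linear cm',d.round(2),'rot deg',r.round(2))
E
python3 -m pendant '[{"rotation":[0,0,10.5],"linear":[-3.7,-4.7,0],"claw":1},{"rotation":[0,0,21],"linear":[-7.4,-9.4,0],"claw":1},{"rotation":[0,0,31.5],"linear":[-11.1,-14.1,0],"claw":1},{"rotation":[0,0,42],"linear":[-14.8,-18.8,0],"claw":1},{"rotation":[0,0,52.5],"linear":[-18.5,-23.5,0],"claw":1}]'
python3 -c "
from h import *
plan(.45,-.173,.25,-108.5)"
```

```text
t: 0.78
eef_pos: [0.2709, 0.275, 0.2482]
tool_rot: [0.563, 0.826, 0.0, 0.0]
contact_force: [0.9, 0.1, 0.2]
grip_width: 1.002
t 0.78 pos [0.2709 0.275  0.2482] yaw 21.41 F [0.9 0.1 0.2] M [ 0.05 -0.07 -0.01] w 1.002 q [ 0.61 -0.02  1.86 -0.    1.3   0.24]
linear cm [-48.25   0.32  -0.16] rot deg [ 3.0000e-02 -3.0000e-02  1.2991e+02]
```

```bash

python3 -m pendant '[{"rotation":[0,0,10.5],"linear":[-6,0,0],"claw":1},{"rotation":[0,0,21],"linear":[-12,0,0],"claw":1},{"rotation":[0,0,31.5],"linear":[-18,0,0],"claw":1},{"rotation":[0,0,42],"linear":[-24,0,0],"claw":1},{"rotation":[0,0,52.5],"linear":[-30,0.2,0],"claw":1}]'
python3 -c "
from h import *
plan(.45,-.173,.25,-108.5)"
```

```text
t: 1.4
eef_pos: [0.3836, -0.0031, 0.2484]
tool_rot: [0.871, 0.491, 0.0, 0.0]
contact_force: [1.2, 0.2, -0.5]
grip_width: 1.001
t 1.4 pos [ 0.3836 -0.0031  0.2484] yaw -31.19 F [ 1.2  0.2 -0.5] M [-0.02 -0.05  0.  ] w 1.001 q [-0.19 -0.02  1.86  0.    1.3   0.35]
linear cm [-11.1   14.48  -0.16] rot deg [-1.000e-02 -6.000e-02  7.731e+01]
```

```bash

python3 -m pendant '[{"rotation":[0,0,10.5],"linear":[-2.2,2.9,0],"claw":1},{"rotation":[0,0,21],"linear":[-4.4,5.8,0],"claw":1},{"rotation":[0,0,31.5],"linear":[-6.6,8.7,0],"claw":1},{"rotation":[0,0,42],"linear":[-8.8,11.6,0],"claw":1},{"rotation":[0,0,52.5],"linear":[-11.1,14.5,0],"claw":1}]'
python3 -m pendant '[{"rotation":[0,0,10.5],"linear":[0,0,0],"claw":1},{"rotation":[0,0,21],"linear":[0,0,0],"claw":1},{"rotation":[0,0,24.8],"linear":[0,0,0],"claw":1},{"rotation":[0,0,24.8],"linear":[0,0,0],"claw":1}]'
python3 -c "
from h import *
grab('wrist','w1')
plan(.45,-.173,.25,-108.5)"
```

```text
t: 2.02
eef_pos: [0.4512, -0.1719, 0.248]
tool_rot: [0.998, 0.055, -0.0, -0.0]
contact_force: [-0.3, 0.7, 0.6]
grip_width: 0.994
t: 2.52
eef_pos: [0.4509, -0.1707, 0.248]
tool_rot: [0.988, -0.157, -0.0, -0.0]
contact_force: [-0.1, 0.2, 0.2]
grip_width: 1.0
t 2.58 pos [ 0.4509 -0.1707  0.2481] yaw -108.04 F [-0.5 -0.3 -0.4] M [-0.01  0.02 -0.  ] w 1.001 q [-0.51  0.14  1.69  0.    1.32  1.38]
linear cm [-0.02  0.25 -0.19] rot deg [-0.01  0.03  0.46]
```

View pics/w1.png

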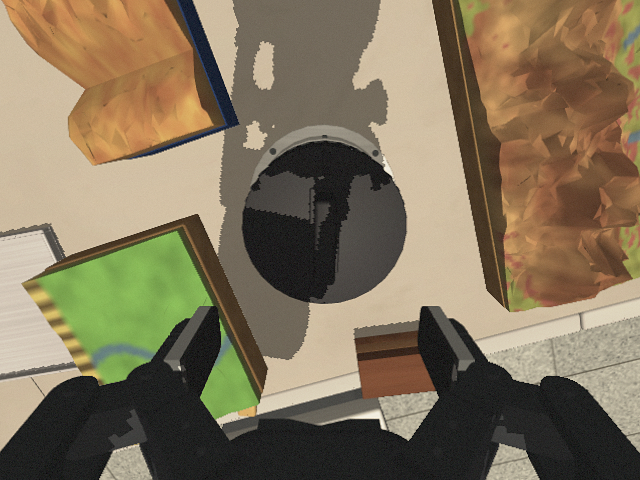

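The cap sits between the jaws at about (325,222), with the bar running nearly vertically from (320,185) to (325,300). Now I measure it in depth.

```bash
python3 - <<'E'
from h import *
f=load('wrist');W=cloud(f)
m=(np.hypot(W[...,0]-.45,W[...,1]+.173)<.05)&(W[...,2]>.135)&(W[...,2]<.16)
p=W[m][:,:2].astype(np.float32); c=p.mean(0); w,v=np.linalg.eigh(np.cov((p-c).T)); a=v[:,1]; print(len(p),c,np.degrees(np.arctan2(a[1],a[0]))%180, np.sqrt(w*12),np.median(W[m][:,2]))
r=cv2.minAreaRect(p);print(r,cv2.boxPoints(r).round(4).tolist())
m=(np.hypot(W[...,0]-.45,W[...,1]+.173)<.09)&(W[...,2]>.103)&(W[...,2]<.118)
p=W[m][:,:2].astype(np.float32);print(cv2.minEnclosingCircle(p),np.median(W[m][:,2]))
m=(np.hypot(W[...,0]-.45,W[...,1]+.173)<.2)&(W[...,2]<.01); print('table',np.median(W[m][:,2]))
E
```

```text
1921 [ 0.4524496  -0.17368457] 160.77082646424174 [0.01573866 0.0635237 ] 0.14234013697305942
((0.4505273103713989, -0.1730775237083435), (0.015977472066879272, 0.06339918076992035), 70.8006362915039) [[0.4180000126361847, -0.17020000517368317], [0.47780001163482666, -0.19099999964237213], [0.4830999970436096, -0.17599999904632568], [0.42320001125335693, -0.1551000028848648]]
((0.45062991976737976, -0.17322486639022827), 0.06644327938556671) 0.1086536503437488
table -0.0012987955826488928
```

```bash
python3 -c "
from h import *
plan(.4506,-.1733,.130,-109.2)"
```

```text
t 2.58 pos [ 0.4509 -0.1707  0.2481] yaw -108.04 F [-0.5 -0.3 -0.4] M [-0.01  0.02 -0.  ] w 1.001 q [-0.51  0.14  1.69  0.    1.32  1.38]
linear cm [ 0.05  0.26 11.81] rot deg [-0.01  0.03  1.16]
```

```bash

python3 -m pendant '[{"rotation":[0,0,1.1],"linear":[0.05,0.26,3],"claw":1},{"rotation":[0,0,1.1],"linear":[0.05,0.26,6.5],"claw":1},{"rotation":[0,0,1.1],"linear":[0.05,0.26,9.5],"claw":1},{"rotation":[0,0,1.1],"linear":[0.05,0.26,11.8],"claw":1},{"rotation":[0,0,1.1],"linear":[0.05,0.26,11.8],"claw":0}]' 80
python3 -c "
from h import *
plan(.4506,-.1733,.130,-109.2)"
```

```text
t: 3.2
eef_pos: [0.4495, -0.1727, 0.1288]
tool_rot: [0.986, -0.166, -0.002, -0.001]
contact_force: [-0.1, 0.8, 0.2]
grip_width: 0.818
t 3.2 pos [ 0.4495 -0.1727  0.1288] yaw -109.15 F [-0.1  0.8  0.2] M [ 0.06  0.   -0.06] w 0.818 q [-0.51  0.24  1.88  0.    1.02  1.39]
linear cm [ 0.12  0.02 -0.12] rot deg [-0.05  0.24  0.05]
```

```bash

python3 -m pendant '[{"rotation":[0,0,0],"linear":[0,0,0],"claw":-0.4},{"rotation":[0,0,0],"linear":[0,0,0],"claw":-1},{"rotation":[0,0,0],"linear":[0,0,0],"claw":-1},{"rotation":[0,0,0],"linear":[0,0,0],"claw":-1},{"rotation":[0,0,0],"linear":[0,0,0],"claw":-1}]' 80
python3 -m pendant '[{"rotation":[0,0,0],"linear":[0,0,0],"claw":-1},{"rotation":[0,0,0],"linear":[0,0,0],"claw":-1}]' 80
python3 -c "
from h import *
plan(.4506,-.1733,.130,-109.2);grab('wrist','w2')"
```

```text
t: 3.82
eef_pos: [0.4512, -0.1743, 0.1313]
tool_rot: [0.986, -0.167, 0.001, 0.001]
contact_force: [-1.7, -2.0, 4.6]
grip_width: 0.175
t: 4.08
eef_pos: [0.4512, -0.1743, 0.1312]
tool_rot: [0.986, -0.167, 0.001, 0.001]
contact_force: [-2.0, -2.1, 5.6]
grip_width: 0.174
t 4.08 pos [ 0.4512 -0.1743  0.1312] yaw -109.19 F [-2.  -2.1  5.6] M [-0.39  0.23 -0.02] w 0.174 q [-0.51  0.24  1.88 -0.    1.02  1.39]
linear cm [-0.09 -0.07  0.12] rot deg [ 0.07 -0.11  0.01]
```

View pics/w2.png

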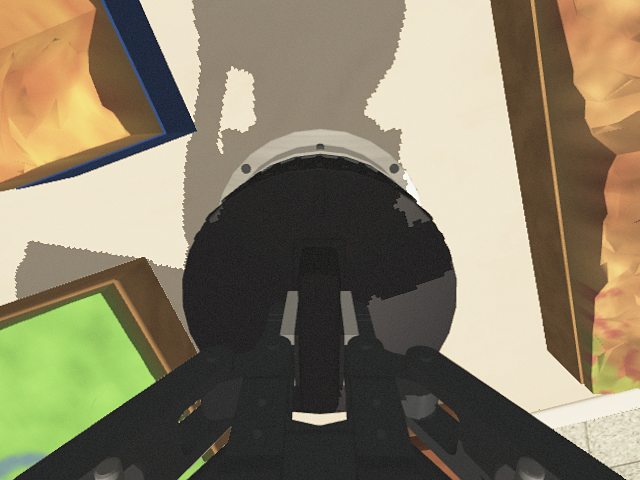

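```bash

python3 -m pendant '[{"rotation":[0,0,0],"linear":[0,0,0.3],"claw":-1},{"rotation":[0,0,0],"linear":[0,0,0.6],"claw":-1},{"rotation":[0,0,0],"linear":[0,0,0.9],"claw":-1},{"rotation":[0,0,0],"linear":[0,0,1.0],"claw":-1},{"rotation":[0,0,0],"linear":[0,0,1.0],"claw":-1}]' 100
python3 -c "
from h import *
plan(.4506,-.1733,.1215,-109.2)"
```

```text
t: 4.75
eef_pos: [0.4513, -0.1743, 0.1219]
tool_rot: [0.986, -0.167, 0.001, 0.001]
contact_force: [-2.9, -1.9, 11.2]
grip_width: 0.175
t 4.75 pos [ 0.4513 -0.1743  0.1219] yaw -109.18 F [-2.9 -1.9 11.2] M [-0.24  0.47  0.01] w 0.175 q [-0.51  0.25  1.89 -0.    1.    1.39]
linear cm [-0.1  -0.07  0.04] rot deg [ 0.08 -0.14  0.02]
```

```bash

python3 -m pendant '[{"rotation":[0,0,-5],"linear":[0,0,0],"claw":-1},{"rotation":[0,0,-13],"linear":[0,0,0],"claw":-1},{"rotation":[0,0,-21],"linear":[0,0,0],"claw":-1},{"rotation":[0,0,-29],"linear":[0,0,0],"claw":-1},{"rotation":[0,0,-37],"linear":[0,0,0],"claw":-1}]' 100
python3 -c "
from h import *
plan(.4513,-.1743,.1219,-40.4)"
```

```text
t: 5.38
eef_pos: [0.4511, -0.1735, 0.1218]
tool_rot: [0.988, 0.157, 0.001, 0.0]
contact_force: [-1.7, 0.4, 10.3]
grip_width: 0.167
t 5.38 pos [ 0.4511 -0.1735  0.1218] yaw -71.95 F [-1.7  0.4 10.3] M [0.22 0.53 0.03] w 0.167 q [-0.51  0.25  1.89  0.    1.    0.74]
linear cm [-0.    0.09 -0.01] rot deg [  0.06  -0.05 -31.55]
```

```bash

python3 -m pendant '[{"rotation":[0,0,-8],"linear":[0,0,0],"claw":-1},{"rotation":[0,0,-16],"linear":[0,0,0],"claw":-1},{"rotation":[0,0,-24],"linear":[0,0,0],"claw":-1},{"rotation":[0,0,-31.5],"linear":[0,0,0],"claw":-1},{"rotation":[0,0,-31.5],"linear":[0,0,0],"claw":-1}]' 100
python3 -c "
from h import *
plan(.4513,-.1743,.1219,-40.4);grab('wrist','w3')"
```

```text
t: 6.0
eef_pos: [0.4504, -0.173, 0.1216]
tool_rot: [0.909, 0.417, 0.0, -0.0]
contact_force: [-2.7, 0.2, 11.7]
grip_width: 0.17
t 6.0 pos [ 0.4504 -0.173   0.1216] yaw -40.67 F [-2.7  0.2 11.7] M [0.27 0.65 0.01] w 0.17 q [-0.51  0.25  1.89  0.    1.    0.2 ]
linear cm [-0.04  0.15 -0.03] rot deg [-0.03 -0.02 -0.27]
```

View pics/w3.png

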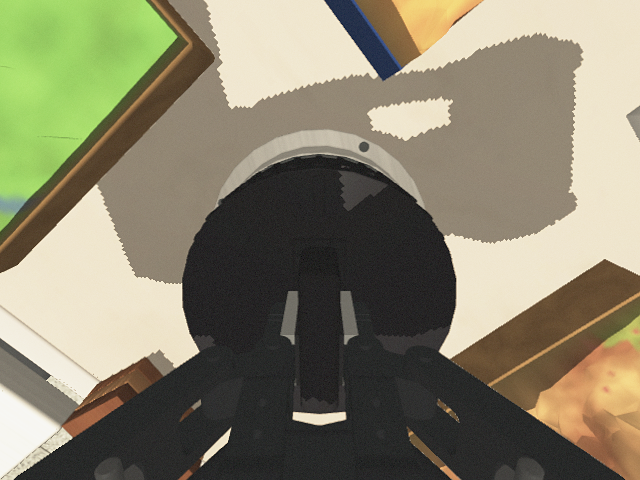

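The bar is still centred in the jaws at (320,320), so the cap turned with the gripper by 69°. I let it up slowly and check the force.

```bash

python3 -m pendant '[{"rotation":[0,0,0],"linear":[0,0,-0.4],"claw":-1},{"rotation":[0,0,0],"linear":[0,0,-0.8],"claw":-1},{"rotation":[0,0,0],"linear":[0,0,-1.3],"claw":-1},{"rotation":[0,0,0],"linear":[0,0,-1.8],"claw":-1},{"rotation":[0,0,0],"linear":[0,0,-1.8],"claw":-1}]' 100
python3 -c "
from h import *
plan(.4513,-.1743,.1219,-40.4)"
```

```text
t: 6.68
eef_pos: [0.4508, -0.1732, 0.1382]
tool_rot: [0.909, 0.417, 0.0, -0.0]
contact_force: [-0.3, -0.9, -2.5]
grip_width: 0.167
t 6.67 pos [ 0.4508 -0.1732  0.1382] yaw -40.71 F [-0.3 -0.9 -2.5] M [-0.01  0.05 -0.03] w 0.167 q [-0.51  0.23  1.87  0.    1.04  0.2 ]
linear cm [-0.05  0.11  1.63] rot deg [-0.   -0.03 -0.31]
```

```bash

python3 -m pendant '[{"rotation":[0,0,0],"linear":[0,0,-2],"claw":-1},{"rotation":[0,0,0],"linear":[0,0,-5],"claw":-1},{"rotation":[0,0,0],"linear":[0,0,-8],"claw":-1},{"rotation":[0,0,0],"linear":[0,0,-11],"claw":-1},{"rotation":[0,0,0],"linear":[0,0,-11],"claw":-1}]' 100
python3 - <<'E'
from h import *
grab('wrist','w4')
f=load('top')
def ray(f,u,v,z):
    K=f['intrinsics'];T=f['cam_to_world']
    p=cv2.undistortPoints(np.array([[[u,v]]],float),K,np.array([float(f['k1']),0,0,0,0])).ravel()
    d=T[:3,:3]@np.array([p[0],p[1],1]); return T[:3,3]+d*(z-T[2,3])/d[2]
P=np.array([ray(f,160+u/2.3,150+v/2.3,.014) for u,v in [(330,142),(463,155),(446,293),(313,277)]])
print('top',P.round(3).tolist(),P.mean(0).round(4)); print(np.linalg.norm(np.roll(P,-1,0)-P,axis=1))
f=load('side')
P=np.array([ray(f,240+u/2,120+v/2,.014) for u,v in [(157,226),(273,242),(247,329),(120,304)]])
print('side',P.round(3).tolist(),P.mean(0).round(4)); print(np.linalg.norm(np.roll(P,-1,0)-P,axis=1))
plan(.44,.21,.25,-40)
E
```

```text
t: 7.3
eef_pos: [0.452, -0.174, 0.2497]
tool_rot: [0.909, 0.417, 0.001, 0.002]
contact_force: [-0.6, -0.2, -3.2]
grip_width: 0.172
top [[0.54, 0.296, 0.014], [0.521, 0.121, 0.014], [0.34, 0.146, 0.014], [0.363, 0.319, 0.014]] [0.4409 0.2204 0.014 ]
[0.17582769 0.18250296 0.17504192 0.17832411]
side [[0.512, 0.131, 0.014], [0.34, 0.146, 0.014], [0.364, 0.331, 0.014], [0.536, 0.306, 0.014]] [0.4381 0.2287 0.014 ]
[0.17283081 0.18667253 0.17330067 0.17731102]
t 7.35 pos [ 0.4509 -0.1734  0.248 ] yaw -40.7 F [-0.3 -0.6 -2.4] M [-0.01  0.04 -0.05] w 0.167 q [-0.51  0.14  1.69  0.    1.31  0.2 ]
linear cm [ 28.36 -25.83  -0.21] rot deg [ 0.04 -0.02 -0.7 ]
```

View pics/w4.png

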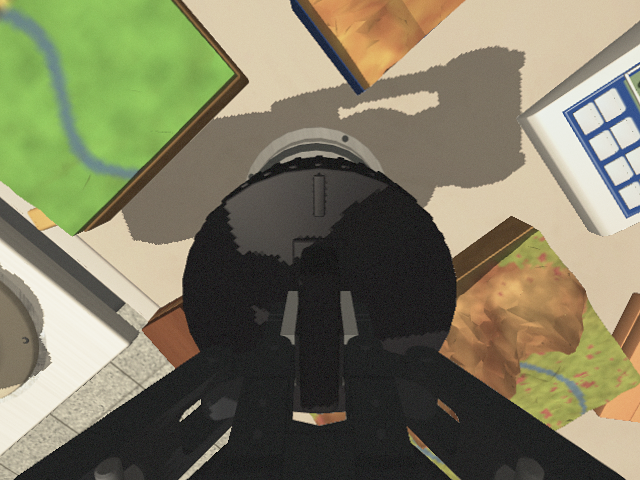

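```bash

python3 -m pendant '[{"rotation":[0,0,0],"linear":[2,-1.8,0],"claw":-1},{"rotation":[0,0,0],"linear":[5.5,-5,0],"claw":-1},{"rotation":[0,0,0],"linear":[9.5,-8.6,0],"claw":-1},{"rotation":[0,0,0],"linear":[13,-11.8,0],"claw":-1},{"rotation":[0,0,0],"linear":[16,-14.5,0],"claw":-1}]' 100
python3 - <<'E'
from h import *
plan(.44,.222,.25,-40)
grab('wrist','w5')
E
```

```text
t: 7.98
eef_pos: [0.4437, 0.0442, 0.246]
tool_rot: [0.909, 0.417, -0.002, -0.001]
contact_force: [0.1, 0.7, -1.8]
grip_width: 0.17
t 7.97 pos [0.4437 0.0442 0.246 ] yaw -40.68 F [ 0.1  0.7 -1.8] M [-0.   -0.03  0.03] w 0.17 q [-0.06  0.08  1.76  0.    1.3   0.65]
linear cm [ 13.24 -11.87  -0.38] rot deg [-0.19  0.12 -0.68]
```

View pics/w5.png

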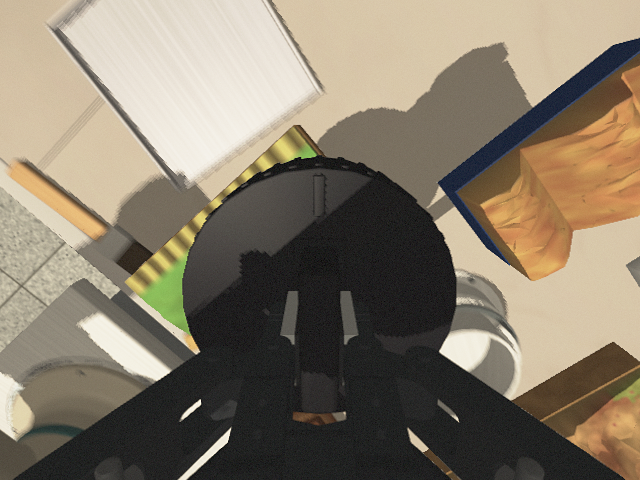

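The tray's corners show at (50,25), (322,92) and (183,188). I check its centre with them.

```bash
cat >> h.py <<'E'
def ray(f,u,v,z):
    K=f['intrinsics'];T=f['cam_to_world']
    p=cv2.undistortPoints(np.array([[[u,v]]],float),K,np.array([float(f['k1']),0,0,0,0])).ravel()
    d=T[:3,:3]@np.array([p[0],p[1],1]); return T[:3,3]+d*(z-T[2,3])/d[2]
E
python3 - <<'E'
from h import *
f=load('wrist'); P=np.array([ray(f,*q,.014) for q in [(50,25),(322,92),(183,188)]])
print(P.round(4).tolist(), (P[0]+P[1])/2, np.linalg.norm(P[0]-P[2]),np.linalg.norm(P[1]-P[2]),np.linalg.norm(P[1]-P[0]))
E
```

```text
[[0.3678, 0.3255, 0.014], [0.5164, 0.1261, 0.014], [0.3479, 0.1502, 0.014]] [0.44205833 0.2258005  0.014     ] 0.17651020228390166 0.17020476231483708 0.24875511189185678
```

```bash

python3 -m pendant '[{"rotation":[0,0,0],"linear":[4,-3.6,0],"claw":-1},{"rotation":[0,0,0],"linear":[8,-7.2,0],"claw":-1},{"rotation":[0,0,0],"linear":[11.5,-10.3,-0.2],"claw":-1},{"rotation":[0,0,0],"linear":[13.4,-11.9,-0.3],"claw":-1},{"rotation":[0,0,0],"linear":[13.4,-11.9,-0.3],"claw":-1}]' 100
python3 - <<'E'
from h import *
grab('top','t5');grab('side','s5')
plan(.441,.223,.08,-40)
for n in ('top','side'):
    W=cloud(load(n))
    m=(np.hypot(W[...,0]-.441,W[...,1]-.223)<.09)&(W[...,2]>.15)&(W[...,2]<.235)
    print(n,np.nanmin(W[m][:,2]),np.percentile(W[m][:,2],[1,10,50]), cv2.minEnclosingCircle(W[m][:,:2].astype(np.float32)))
E
```

```text
t: 8.65
eef_pos: [0.4414, 0.2227, 0.2492]
tool_rot: [0.908, 0.418, -0.002, -0.0]
contact_force: [0.1, -0.5, -2.2]
grip_width: 0.169
t 8.75 pos [0.4415 0.2209 0.2496] yaw -40.67 F [ 0.4  0.5 -2.3] M [ 0.01 -0.04  0.04] w 0.174 q [ 0.32  0.15  1.66 -0.    1.33  1.03]
linear cm [ 0.19 -0.16 16.96] rot deg [-0.06  0.2  -0.67]
top 0.21810784240409875 [0.22109372 0.2239839  0.22723744] ((0.4401127099990845, 0.2204648107290268), 0.06589880585670471)
side 0.1752747530264589 [0.17839278 0.18882821 0.22528685] ((0.43908587098121643, 0.22307248413562775), 0.06886479258537292)
```

View pics/s5.png

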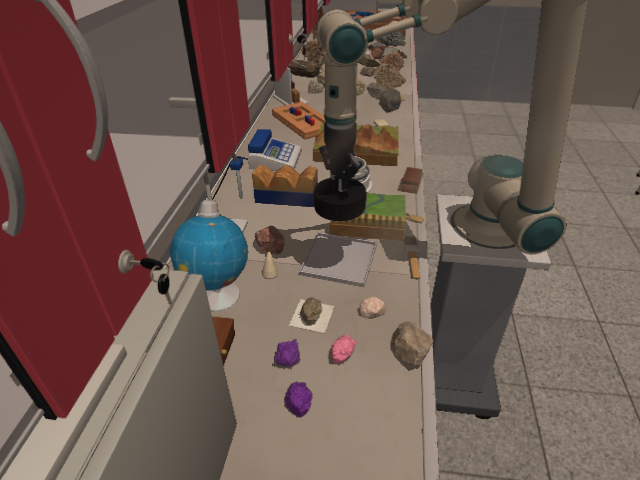

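View pics/t5.png

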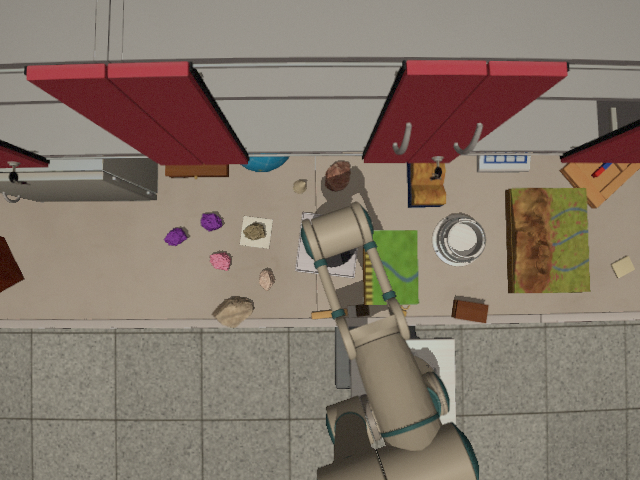

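```bash

python3 -m pendant '[{"rotation":[0,0,0],"linear":[0.15,-0.12,4],"claw":-1},{"rotation":[0,0,0],"linear":[0.15,-0.12,9],"claw":-1},{"rotation":[0,0,0],"linear":[0.15,-0.12,13],"claw":-1},{"rotation":[0,0,0],"linear":[0.15,-0.12,15.5],"claw":-1},{"rotation":[0,0,0],"linear":[0.15,-0.12,16.6],"claw":-1}]' 100
python3 -m pendant '[{"rotation":[0,0,0],"linear":[0,0,0.2],"claw":-1},{"rotation":[0,0,0],"linear":[0,0,0.4],"claw":-1}]' 100
python3 - <<'E'
from h import *
plan(.441,.223,.075,-40)
E
```

```text
t: 9.38
eef_pos: [0.4413, 0.2219, 0.0835]
tool_rot: [0.909, 0.416, -0.002, -0.0]
contact_force: [0.1, 0.7, -1.9]
grip_width: 0.168
t: 9.62
eef_pos: [0.4434, 0.2235, 0.0822]
tool_rot: [0.909, 0.417, 0.001, 0.0]
contact_force: [0.9, 0.0, -1.5]
grip_width: 0.175
t 9.62 pos [0.4434 0.2235 0.0822] yaw -40.73 F [ 0.9  0.  -1.5] M [-0.03  0.03 -0.03] w 0.175 q [0.33 0.32 1.92 0.   0.91 1.04]
linear cm [-0.19 -0.15  0.72] rot deg [ 0.07 -0.11 -0.73]
```

```bash

python3 -m pendant '[{"rotation":[0,0,0],"linear":[-0.1,-0.1,0.2],"claw":-1},{"rotation":[0,0,0],"linear":[-0.1,-0.1,0.4],"claw":-1},{"rotation":[0,0,0],"linear":[-0.1,-0.1,0.6],"claw":-1},{"rotation":[0,0,0],"linear":[-0.1,-0.1,0.6],"claw":-1}]' 100
python3 - <<'E'
from h import *
plan(.441,.223,.075,-40)
grab('side','s6')
f=load('side');c=f['pixels'][180:330,260:440,::-1]; cv2.imwrite('pics/s6c.png',cv2.resize(c,None,fx=4,fy=4,interpolation=cv2.INTER_CUBIC))
E
```

```text
t: 10.12
eef_pos: [0.4412, 0.2235, 0.0757]
tool_rot: [0.909, 0.417, 0.0, 0.0]
contact_force: [-0.2, -0.7, 1.5]
grip_width: 0.167
t 10.12 pos [0.4412 0.2235 0.0757] yaw -40.69 F [-0.2 -0.7  1.5] M [-0.04  0.12  0.06] w 0.167 q [ 0.33  0.32  1.93 -0.    0.89  1.04]
linear cm [-0.05  0.02  0.07] rot deg [ 0.02 -0.03 -0.69]
```

View pics/s6c.png

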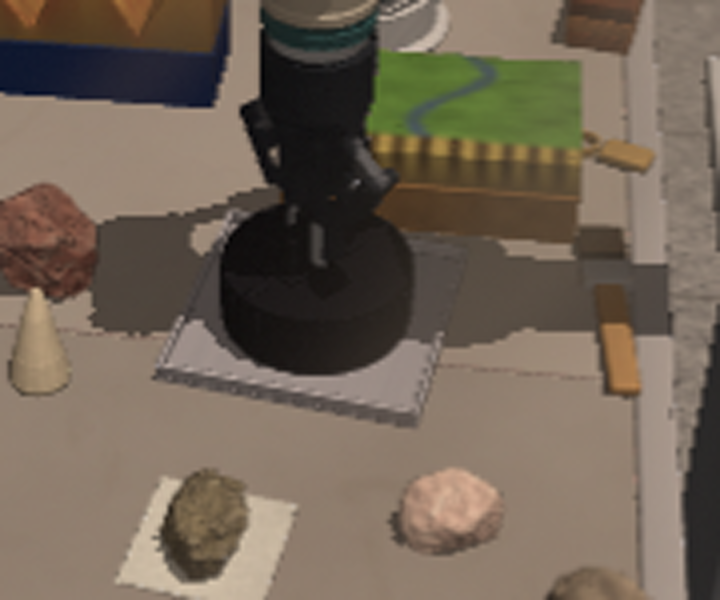

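The cap stands inside the tray at (315,300) in the crop, with contact force felt. I release it and rise.

```bash

python3 -m pendant '[{"rotation":[0,0,0],"linear":[0,0,0.05],"claw":-0.5},{"rotation":[0,0,0],"linear":[0,0,0],"claw":0},{"rotation":[0,0,0],"linear":[0,0,0],"claw":0.3},{"rotation":[0,0,0],"linear":[0,0,0],"claw":0.3}]' 40
python3 -m pendant '[{"rotation":[0,0,0],"linear":[0,0,-3],"claw":0.5},{"rotation":[0,0,0],"linear":[0,0,-8],"claw":1},{"rotation":[0,0,0],"linear":[0,0,-12],"claw":1},{"rotation":[0,0,0],"linear":[0,0,-15],"claw":1},{"rotation":[0,0,0],"linear":[0,0,-15],"claw":1}]' 40
python3 - <<'E'
from h import *
f=grab('side','s7');plan(.482,.440,.2,-80)
for n in ('side',):
    W=cloud(load(n))
    m=(np.hypot(W[...,0]-.441,W[...,1]-.223)<.1)&(W[...,2]>.045)&(W[...,2]<.07)
    print(n, np.median(W[m][:,2]), cv2.minEnclosingCircle(W[m][:,:2].astype(np.float32)))
c=f['pixels'][180:330,260:440,::-1]; cv2.imwrite('pics/s7c.png',cv2.resize(c,None,fx=4,fy=4,interpolation=cv2.INTER_CUBIC))
E
```

```text
t: 10.68
eef_pos: [0.441, 0.2235, 0.0753]
tool_rot: [0.909, 0.417, 0.0, -0.0]
contact_force: [0.6, -0.7, -0.3]
grip_width: 0.651
t: 11.3
eef_pos: [0.4424, 0.224, 0.2277]
tool_rot: [0.909, 0.417, 0.003, 0.0]
contact_force: [0.1, 0.4, 0.1]
grip_width: 1.001
t 11.35 pos [0.4413 0.2235 0.2259] yaw -40.7 F [ 0.1 -1.3  0.1] M [0.04 0.   0.02] w 0.998 q [0.33 0.17 1.71 0.   1.26 1.04]
linear cm [ 19.06 -11.03   2.61] rot deg [ 2.00e-02 -1.10e-01  3.93e+01]
side 0.053385081644235555 ((0.4433504343032837, 0.20736229419708252), 0.08456520736217499)
```

View pics/s7c.png

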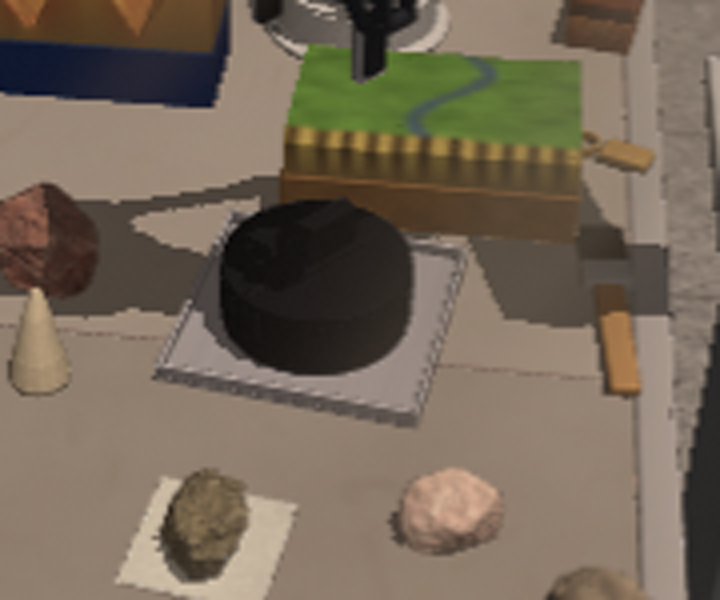

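```bash

python3 -m pendant '[{"rotation":[0,0,-10],"linear":[3.8,-2.2,0],"claw":1},{"rotation":[0,0,-20],"linear":[8,-4.6,0],"claw":1},{"rotation":[0,0,-30],"linear":[12.2,-7,0],"claw":1},{"rotation":[0,0,-40],"linear":[16,-9.2,0],"claw":1},{"rotation":[0,0,-50],"linear":[19.1,-11,0],"claw":1}]' 40
python3 -m pendant '[{"rotation":[0,0,-4],"linear":[0,0,0],"claw":1},{"rotation":[0,0,-4],"linear":[0,0,0],"claw":1}]' 40
python3 - <<'E'
from h import *
f=grab('wrist','w8');plan(.482,.440,.2,13)
W=cloud(f)
m=(np.hypot(W[...,0]-.482,W[...,1]-.442)<.06)&(W[...,2]>.008)&(W[...,2]<.06)
p=W[m][:,:2].astype(np.float32);r=cv2.minAreaRect(p);print('spec',r,cv2.boxPoints(r).round(3).tolist(),W[m][:,2].max())
c=p.mean(0); w,v=np.linalg.eigh(np.cov((p-c).T)); a=v[:,1]; print('pca',c,np.degrees(np.arctan2(a[1],a[0]))%180,np.sqrt(w*12))
E
```

```text
t: 11.98
eef_pos: [0.4815, 0.4412, 0.2226]
tool_rot: [0.645, 0.764, -0.002, -0.001]
contact_force: [0.7, -0.5, -0.5]
grip_width: 0.995
t: 12.22
eef_pos: [0.4813, 0.4398, 0.2228]
tool_rot: [0.621, 0.784, -0.002, -0.001]
contact_force: [0.4, -0.4, -0.7]
grip_width: 1.005
t 12.28 pos [0.4815 0.4395 0.2233] yaw 13.24 F [ 0.4 -0.1 -0. ] M [0.01 0.03 0.01] w 1.001 q [ 0.63  0.41  1.37 -0.    1.37  0.4 ]
linear cm [0.04 0.07 2.33] rot deg [-0.19  0.08  0.24]
spec ((0.48309844732284546, 0.4476737082004547), (0.055185139179229736, 0.0637177973985672), 12.786852836608887) [[0.4490000009536743, 0.4729999899864197], [0.46299999952316284, 0.4099999964237213], [0.5170000195503235, 0.4230000078678131], [0.503000020980835, 0.48500001430511475]] 0.04350024023949883
pca [0.47985238 0.44769028] 95.93818995677324 [0.04292362 0.05550016]
```

View pics/w8.png

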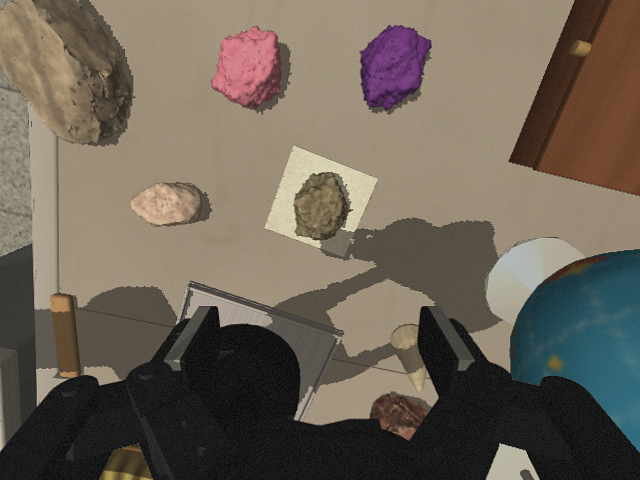

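```bash
python3 - <<'E'
from h import *
f=load('wrist');W=cloud(f)
P=np.array([ray(f,*q,.002) for q in [(295,147),(377,180),(346,258),(265,228)]]);print('card',P.round(3).tolist(),P.mean(0))
px=cv2.cvtColor(np.ascontiguousarray(f['pixels']),cv2.COLOR_RGB2LAB)
for z0 in (.006,.012,.025):
    m=(np.hypot(W[...,0]-.482,W[...,1]-.446)<.055)&(W[...,2]>z0)&(W[...,2]<.06)
    p=W[m][:,:2]
    for a in range(-10,31,5):
        d=np.array([np.cos(np.radians(a)),np.sin(np.radians(a))]);e=np.array([-d[1],d[0]])
        q=p@d;s=p@e
        lo,hi=np.percentile(q,[.5,99.5]);l2,h2=np.percentile(s,[.5,99.5]);c=d*(lo+hi)/2+e*(l2+h2)/2
        k=np.abs(s-(l2+h2)/2)<.011
        print(z0,a,round(hi-lo,4),round(h2-l2,4),c.round(4),'pad band',np.percentile(q[k],[.5,99.5]).round(4),np.ptp(np.percentile(q[k],[.5,99.5])).round(4))
E
python3 - <<'E'
import cv2
i=cv2.imread('pics/w8.png')[130:270,250:400];cv2.imwrite('pics/w8c.png',cv2.resize(i,None,fx=4,fy=4,interpolation=cv2.INTER_CUBIC))
E
```

```text
card [[0.445, 0.493, 0.002], [0.531, 0.48, 0.002], [0.522, 0.392, 0.002], [0.432, 0.405, 0.002]] [0.48260754 0.4425866  0.002     ]
0.006 -10 0.0518 0.0644 [0.4818 0.446 ] pad band [0.3705 0.424 ] 0.0535
0.006 -5 0.0516 0.0636 [0.4818 0.4467] pad band [0.4147 0.4683] 0.0536
0.006 0 0.0516 0.0628 [0.482  0.4473] pad band [0.4557 0.509 ] 0.0533
0.006 5 0.0512 0.0619 [0.482  0.4477] pad band [0.4931 0.5458] 0.0527
0.006 10 0.0501 0.0611 [0.4816 0.4479] pad band [0.5267 0.5784] 0.0517
0.006 15 0.0497 0.0603 [0.4812 0.4477] pad band [0.5557 0.607 ] 0.0513
0.006 20 0.0505 0.06 [0.4804 0.447 ] pad band [0.58   0.6304] 0.0505
0.006 25 0.0516 0.0596 [0.4796 0.4463] pad band [0.5993 0.6492] 0.0498
0.006 30 0.0528 0.059 [0.4789 0.4454] pad band [0.6137 0.6638] 0.0502
0.012 -10 0.0515 0.0644 [0.4817 0.446 ] pad band [0.3705 0.4234] 0.053
0.012 -5 0.0513 0.0637 [0.4817 0.4467] pad band [0.4147 0.4674] 0.0527
0.012 0 0.0509 0.0628 [0.4816 0.4473] pad band [0.4557 0.5078] 0.0521
0.012 5 0.0503 0.0619 [0.4815 0.4477] pad band [0.4931 0.5447] 0.0516
0.012 10 0.0498 0.0611 [0.4814 0.4479] pad band [0.
[... 234 characters left out ...]
2 30 0.0524 0.059 [0.4788 0.4453] pad band [0.6136 0.6637] 0.0501
0.025 -10 0.0484 0.0638 [0.48   0.4463] pad band [0.3704 0.4199] 0.0495
0.025 -5 0.0477 0.063 [0.4799 0.4469] pad band [0.4147 0.4634] 0.0487
0.025 0 0.0472 0.0626 [0.4797 0.447 ] pad band [0.4556 0.5037] 0.0481
0.025 5 0.0466 0.0615 [0.4796 0.4473] pad band [0.4931 0.5407] 0.0476
0.025 10 0.0462 0.0606 [0.4797 0.4474] pad band [0.5267 0.5737] 0.047
0.025 15 0.046 0.0596 [0.4795 0.447 ] pad band [0.5557 0.6028] 0.0471
0.025 20 0.0475 0.0589 [0.4792 0.4464] pad band [0.5799 0.6274] 0.0475
0.025 25 0.0491 0.0579 [0.4787 0.4455] pad band [0.5993 0.6473] 0.0479
0.025 30 0.0508 0.0567 [0.4785 0.4445] pad band [0.6137 0.6625] 0.0488
```

View pics/w8c.png

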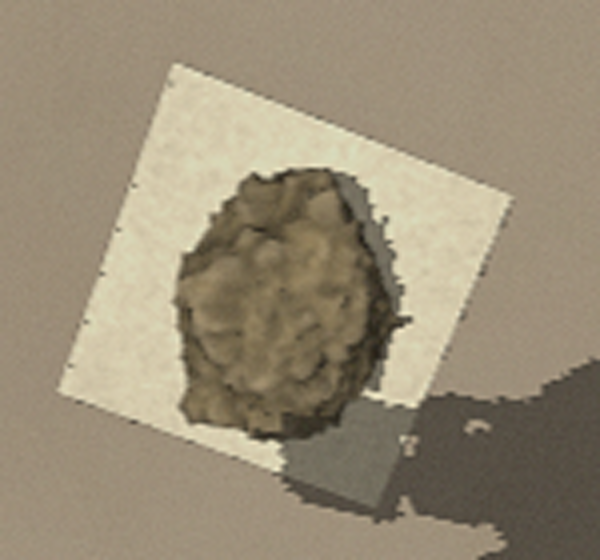

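```bash
python3 - <<'E'
from h import *
plan(.4805,.4455,.024,7)
T=cloud(load('top')); print('horn',T[186,299])
E
```

```text
t 12.28 pos [0.4815 0.4395 0.2233] yaw 13.24 F [ 0.4 -0.1 -0. ] M [0.01 0.03 0.01] w 1.001 q [ 0.63  0.41  1.37 -0.    1.37  0.4 ]
linear cm [ 0.64  0.11 19.93] rot deg [-0.18  0.09  6.24]
horn [0.61369512 0.30789228 0.04329564]
```

```bash

python3 -m pendant '[{"rotation":[0,0,6],"linear":[0.6,0,4],"claw":1},{"rotation":[0,0,6],"linear":[0.6,0,9],"claw":1},{"rotation":[0,0,6],"linear":[0.6,0,14],"claw":1},{"rotation":[0,0,6],"linear":[0.6,0,17],"claw":1},{"rotation":[0,0,6],"linear":[0.6,0,17],"claw":1}]' 70
python3 - <<'E'
from h import *
plan(.4805,.4455,.024,7)
E
```

```text
t: 12.9
eef_pos: [0.4788, 0.4437, 0.0522]
tool_rot: [0.661, 0.75, -0.004, -0.001]
contact_force: [-0.3, -0.6, 0.0]
grip_width: 0.999
t 12.9 pos [0.4788 0.4437 0.0522] yaw 7.21 F [-0.3 -0.6  0. ] M [-0.   -0.01  0.01] w 0.999 q [ 0.64  0.55  1.59 -0.    1.02  0.52]
linear cm [0.17 0.21 2.82] rot deg [-0.36  0.21  0.21]
```

```bash

python3 -m pendant '[{"rotation":[0,0,0],"linear":[0.15,0,1.2],"claw":1},{"rotation":[0,0,0],"linear":[0.15,0,2.4],"claw":1},{"rotation":[0,0,0],"linear":[0.15,0,2.9],"claw":1},{"rotation":[0,0,0],"linear":[0.15,0,2.9],"claw":0.5},{"rotation":[0,0,0],"linear":[0.15,0,2.9],"claw":0.2}]' 70
python3 - <<'E'
from h import *
plan(.4805,.4455,.024,7);grab('wrist','w9')
E
```

```text
t: 13.52
eef_pos: [0.4813, 0.4477, 0.0275]
tool_rot: [0.661, 0.751, 0.001, 0.0]
contact_force: [-7.0, -2.7, 19.3]
grip_width: 0.618
t 13.53 pos [0.4813 0.4477 0.0275] yaw 7.31 F [-7.  -2.7 19.3] M [-0.36  0.64  0.06] w 0.618 q [ 0.64  0.57  1.61 -0.    0.96  0.52]
linear cm [-0.21 -0.11  0.34] rot deg [ 0.11 -0.04  0.31]
```

View pics/w9.png

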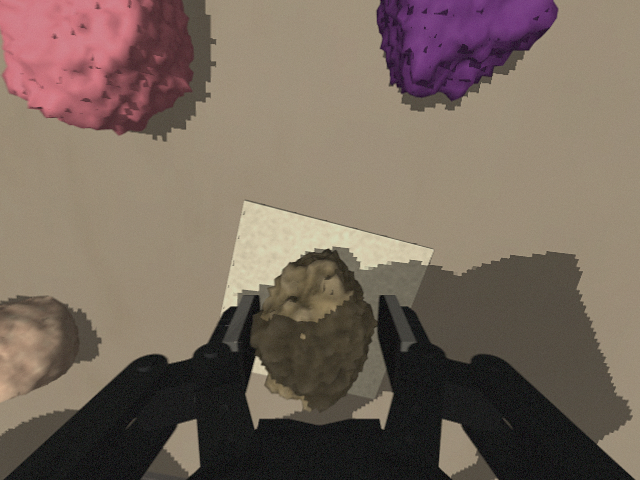

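The rock is between the jaws at (312,330), but there is 19 N of lift from closing on its sloped flanks. I raise slightly while closing.

```bash

python3 -m pendant '[{"rotation":[0,0,0],"linear":[0,0,-0.3],"claw":0.25},{"rotation":[0,0,0],"linear":[0,0,-0.4],"claw":0.1}]' 70
python3 -m pendant '[{"rotation":[0,0,0],"linear":[0,0,0],"claw":-0.5},{"rotation":[0,0,0],"linear":[0,0,0],"claw":-1},{"rotation":[0,0,0],"linear":[0,0,0],"claw":-1}]' 70
python3 - <<'E'
from h import *
plan(.4805,.4455,.024,7);grab('wrist','w10')
E
```

```text
t: 13.82
eef_pos: [0.4809, 0.4478, 0.0322]
tool_rot: [0.661, 0.751, 0.001, 0.0]
contact_force: [-0.9, -1.7, 4.2]
grip_width: 0.57
t: 14.2
eef_pos: [0.4809, 0.4478, 0.0322]
tool_rot: [0.661, 0.751, 0.001, 0.0]
contact_force: [-1.7, -1.3, 7.4]
grip_width: 0.566
t 14.2 pos [0.4809 0.4478 0.0322] yaw 7.3 F [-1.7 -1.3  7.4] M [-0.16  0.14 -0.01] w 0.566 q [0.64 0.57 1.6  0.   0.97 0.52]
linear cm [-0.22 -0.07  0.82] rot deg [ 0.09 -0.07  0.3 ]
```

View pics/w10.png

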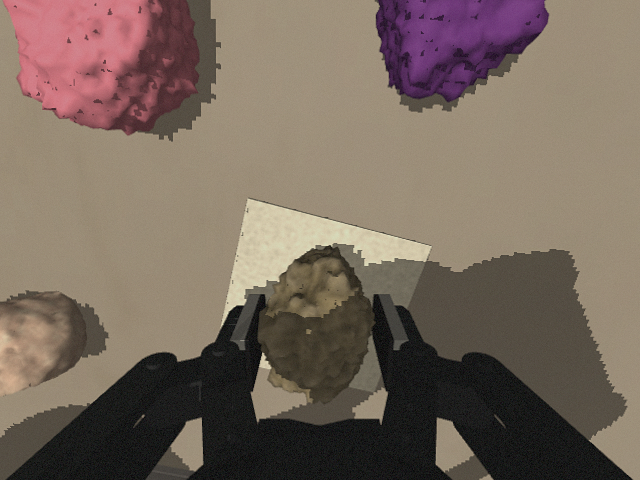

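```bash

python3 -m pendant '[{"rotation":[0,0,0],"linear":[0,0,-0.5],"claw":-1},{"rotation":[0,0,0],"linear":[0,0,-1.5],"claw":-1},{"rotation":[0,0,0],"linear":[0,0,-3],"claw":-1},{"rotation":[0,0,0],"linear":[0,0,-3],"claw":-1}]' 80
python3 - <<'E'
from h import *
plan(.4805,.4455,.25,7);f=grab('side','s11')
c=f['pixels'][180:330,260:440,::-1]; cv2.imwrite('pics/s11c.png',cv2.resize(c,None,fx=4,fy=4,interpolation=cv2.INTER_CUBIC))
E
```

```text
t: 14.75
eef_pos: [0.4817, 0.4481, 0.0622]
tool_rot: [0.661, 0.751, 0.002, 0.0]
contact_force: [0.2, 0.2, -2.4]
grip_width: 0.562
t 14.75 pos [0.4817 0.4481 0.0622] yaw 7.29 F [ 0.2  0.2 -2.4] M [-0.03 -0.03  0.04] w 0.562 q [0.64 0.54 1.57 0.   1.03 0.52]
linear cm [ -0.21  -0.09 -18.78] rot deg [ 0.18 -0.11  0.29]
```

View pics/s11c.png

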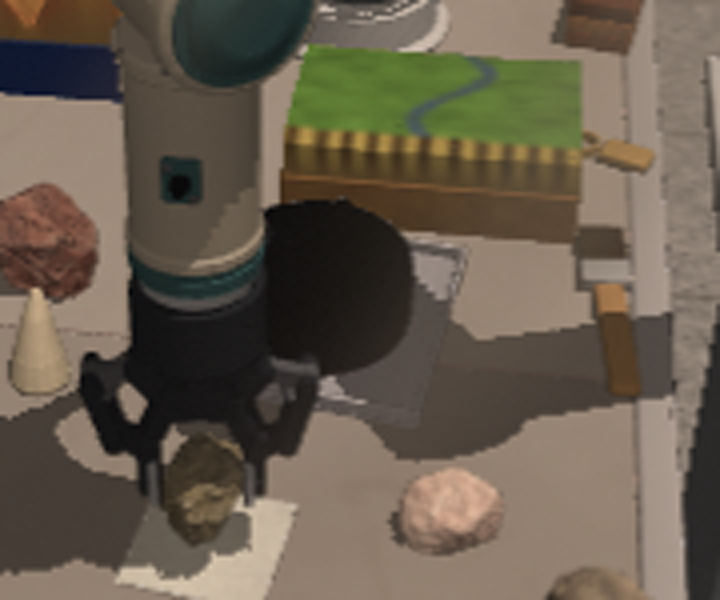

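```bash

python3 -m pendant '[{"rotation":[0,0,0],"linear":[0,0,-4],"claw":-1},{"rotation":[0,0,0],"linear":[0,0,-9],"claw":-1},{"rotation":[0,0,0],"linear":[-3,-0.5,-13],"claw":-1},{"rotation":[0,0,0],"linear":[-8,-1.4,-14],"claw":-1},{"rotation":[0,0,0],"linear":[-13,-2.3,-14],"claw":-1}]' 80
python3 -m pendant '[{"rotation":[0,0,0],"linear":[-5,-0.9,0],"claw":-1},{"rotation":[0,0,0],"linear":[-10.5,-1.9,0],"claw":-1},{"rotation":[0,0,0],"linear":[-16,-2.9,0],"claw":-1},{"rotation":[0,0,0],"linear":[-21.5,-3.9,0],"claw":-1},{"rotation":[0,0,0],"linear":[-27,-4.9,0],"claw":-1}]' 80
python3 - <<'E'
from h import *
plan(.4507,-.1733,.2,7)
E
```

```text
t: 15.42
eef_pos: [0.4745, 0.3145, 0.2014]
tool_rot: [0.66, 0.751, 0.001, 0.001]
contact_force: [1.1, -0.4, -2.6]
grip_width: 0.565
t: 16.05
eef_pos: [0.4594, 0.0397, 0.2002]
tool_rot: [0.661, 0.751, 0.0, 0.0]
contact_force: [0.8, -0.7, -2.2]
grip_width: 0.565
t 16.05 pos [0.4594 0.0397 0.2002] yaw 7.31 F [ 0.8 -0.7 -2.2] M [-0.01 -0.04  0.01] w 0.565 q [-0.06  0.14  1.81  0.    1.19 -0.19]
linear cm [-2.102e+01 -3.580e+00  1.000e-02] rot deg [0.01 0.   0.31]
```

```bash

python3 -m pendant '[{"rotation":[0,0,0],"linear":[-5,-0.9,0],"claw":-1},{"rotation":[0,0,0],"linear":[-10.5,-1.8,0],"claw":-1},{"rotation":[0,0,0],"linear":[-16,-2.7,0],"claw":-1},{"rotation":[0,0,0],"linear":[-20,-3.4,0],"claw":-1},{"rotation":[0,0,0],"linear":[-21,-3.6,0],"claw":-1}]' 80
python3 - <<'E'
from h import *
f=grab('wrist','w12');plan(.4507,-.1733,.075,7);t=grab('top','t12')
W=cloud(t)
m=(np.hypot(W[...,0]-.45,W[...,1]+.173)<.065)&(W[...,2]>.08)&(W[...,2]<.096)
print('rim',m.sum(),cv2.minEnclosingCircle(W[m][:,:2].astype(np.float32)))
W=cloud(f)
m=(np.hypot(W[...,0]-.45,W[...,1]+.173)<.065)&(W[...,2]>.08)&(W[...,2]<.096)
print('rimw',m.sum(),cv2.minEnclosingCircle(W[m][:,:2].astype(np.float32)))
E
```

```text
t: 16.68
eef_pos: [0.4506, -0.1738, 0.2]
tool_rot: [0.662, 0.75, -0.0, -0.0]
contact_force: [0.1, 1.0, -2.3]
grip_width: 0.562
t 16.73 pos [ 0.4506 -0.1736  0.1999] yaw 7.15 F [ 0.4 -0.2 -2.1] M [-0.09 -0.02 -0.01] w 0.563 q [-0.51  0.17  1.77 -0.    1.2  -0.64]
linear cm [ 0.04  0.02 12.49] rot deg [-0.04  0.03  0.15]
rim 145 ((0.45398905873298645, -0.16950677335262299), 0.05957575514912605)
rimw 2269 ((0.4496060311794281, -0.17321768403053284), 0.054059628397226334)
```

View pics/w12.png

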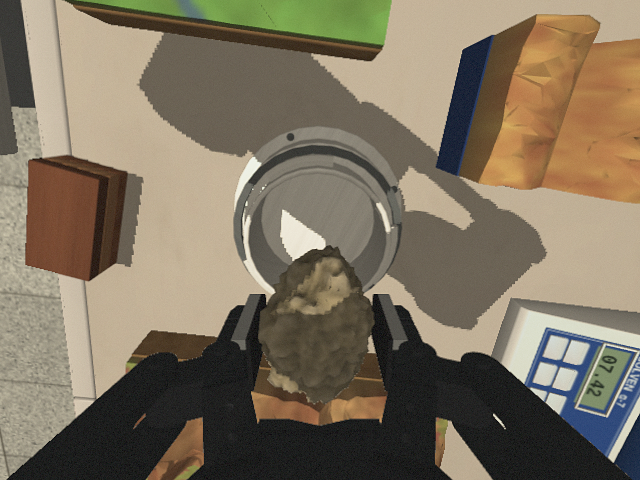

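The pot's rim is centred at (320,215) in the picture and measured at (0.4496, -0.1732) with a 54 mm radius. I lower the rock into it.

```bash

python3 -m pendant '[{"rotation":[0,0,0],"linear":[0,-0.07,3],"claw":-1},{"rotation":[0,0,0],"linear":[0,-0.07,6],"claw":-1},{"rotation":[0,0,0],"linear":[0,-0.07,9],"claw":-1},{"rotation":[0,0,0],"linear":[0,-0.07,11],"claw":-1},{"rotation":[0,0,0],"linear":[0,-0.07,12],"claw":-1}]' 80
python3 -m pendant '[{"rotation":[0,0,0],"linear":[0,0,0],"claw":-1}]' 80
python3 - <<'E'
from h import *
f=grab('wrist','w13');plan(.4498,-.1733,.072,7)
t=grab('side','s13');c=t['pixels'][120:220,290:410,::-1]; cv2.imwrite('pics/s13c.png',cv2.resize(c,None,fx=5,fy=5,interpolation=cv2.INTER_CUBIC))
E
```

```text
t: 17.4
eef_pos: [0.4496, -0.1697, 0.0793]
tool_rot: [0.66, 0.751, 0.0, -0.001]
contact_force: [-0.2, -0.3, -2.2]
grip_width: 0.56
t: 17.52
eef_pos: [0.4501, -0.1705, 0.08]
tool_rot: [0.66, 0.751, 0.0, -0.001]
contact_force: [-1.4, -0.3, -2.4]
grip_width: 0.56
t 17.57 pos [ 0.4506 -0.171   0.0806] yaw 7.34 F [ 0.2 -0.1 -2. ] M [ 0.   -0.01 -0.02] w 0.563 q [-0.51  0.3   1.95  0.    0.9  -0.64]
linear cm [-0.22 -0.11  0.86] rot deg [ 0.02 -0.01  0.34]
```

View pics/w13.png

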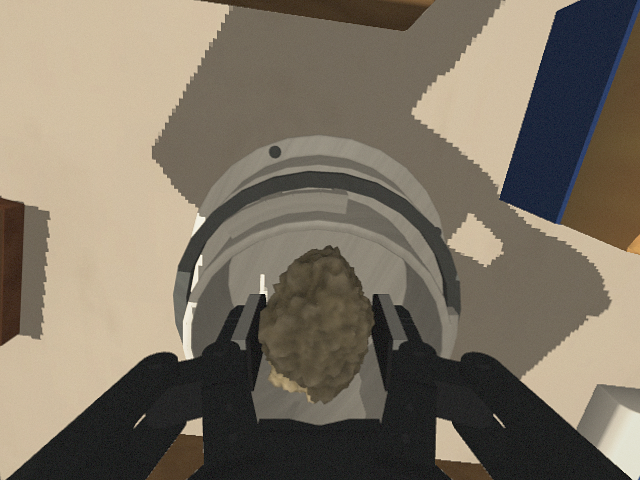

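View pics/s13c.png

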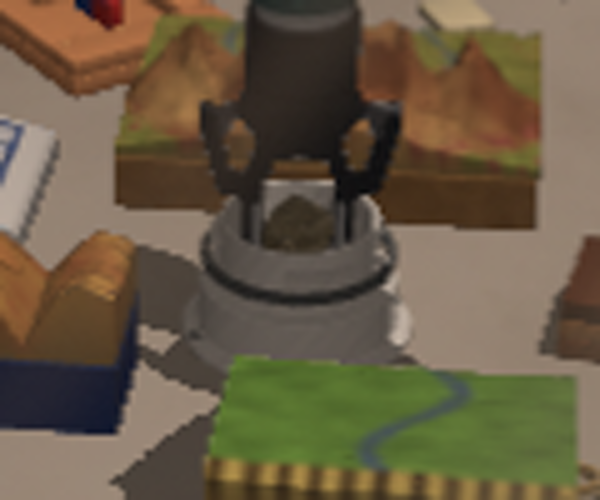

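```bash

python3 -m pendant '[{"rotation":[0,0,0],"linear":[-0.1,-0.05,0.4],"claw":-1},{"rotation":[0,0,0],"linear":[-0.1,-0.05,0.8],"claw":-1},{"rotation":[0,0,0],"linear":[-0.1,-0.05,0.8],"claw":-1}]' 80
python3 - <<'E'
from h import *
plan(.4498,-.1733,.064,7)
t=grab('side','s14');c=t['pixels'][120:220,290:410,::-1]; cv2.imwrite('pics/s14c.png',cv2.resize(c,None,fx=5,fy=5,interpolation=cv2.INTER_CUBIC))
E
```

```text
t: 18.0
eef_pos: [0.4496, -0.1726, 0.0721]
tool_rot: [0.661, 0.751, 0.0, -0.0]
contact_force: [-0.6, 0.3, -2.1]
grip_width: 0.561
t 18.0 pos [ 0.4496 -0.1726  0.0721] yaw 7.28 F [-0.6  0.3 -2.1] M [-0.02  0.03  0.02] w 0.561 q [-0.51  0.31  1.96  0.    0.87 -0.64]
linear cm [-0.08  0.01  0.81] rot deg [-0.02 -0.03  0.28]
```

View pics/s14c.png

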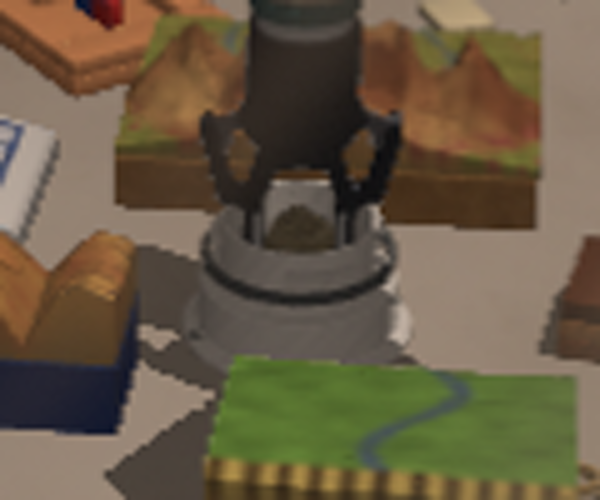

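```bash

python3 -m pendant '[{"rotation":[0,0,0],"linear":[0,0,0.3],"claw":-1},{"rotation":[0,0,0],"linear":[0,0,0.5],"claw":-1},{"rotation":[0,0,0],"linear":[0,0,0.5],"claw":-1}]' 80
python3 -m pendant '[{"rotation":[0,0,0],"linear":[0,0,0.2],"claw":-1},{"rotation":[0,0,0],"linear":[0,0,0.3],"claw":-1},{"rotation":[0,0,0],"linear":[0,0,0.3],"claw":-1}]' 80
python3 - <<'E'
from h import *
plan(.4498,-.1733,.064,7)
E
```

```text
t: 18.42
eef_pos: [0.4497, -0.1725, 0.0671]
tool_rot: [0.661, 0.751, -0.0, -0.0]
contact_force: [0.1, 0.4, -2.3]
grip_width: 0.561
t: 18.8
eef_pos: [0.4498, -0.1726, 0.0642]
tool_rot: [0.661, 0.751, 0.0, -0.0]
contact_force: [-0.4, -0.2, -2.1]
grip_width: 0.565
t 18.8 pos [ 0.4498 -0.1726  0.0642] yaw 7.3 F [-0.4 -0.2 -2.1] M [0.04 0.01 0.05] w 0.565 q [-0.51  0.32  1.97  0.    0.85 -0.64]
linear cm [-0.07 -0.01  0.02] rot deg [-0.01 -0.01  0.3 ]
```

```bash

python3 -m pendant '[{"rotation":[0,0,0],"linear":[0,0,0],"claw":0.2},{"rotation":[0,0,0],"linear":[0,0,0],"claw":0.3},{"rotation":[0,0,0],"linear":[0,0,0],"claw":0.35},{"rotation":[0,0,0],"linear":[0,0,-0.3],"claw":0.35}]' 30
python3 - <<'E'
from h import *
plan(.4498,-.1733,.25,7);grab('wrist','w15')
E
```

```text
t: 19.3
eef_pos: [0.4498, -0.1726, 0.0673]
tool_rot: [0.661, 0.751, 0.0, -0.0]
contact_force: [-0.5, -0.3, -0.7]
grip_width: 0.672
t 19.3 pos [ 0.4498 -0.1726  0.0673] yaw 7.3 F [-0.5 -0.3 -0.7] M [-0.04  0.09  0.03] w 0.672 q [-0.51  0.32  1.96  0.    0.86 -0.64]
linear cm [-7.000e-02 -1.000e-02 -1.827e+01] rot deg [-0.01 -0.01  0.3 ]
```

View pics/w15.png

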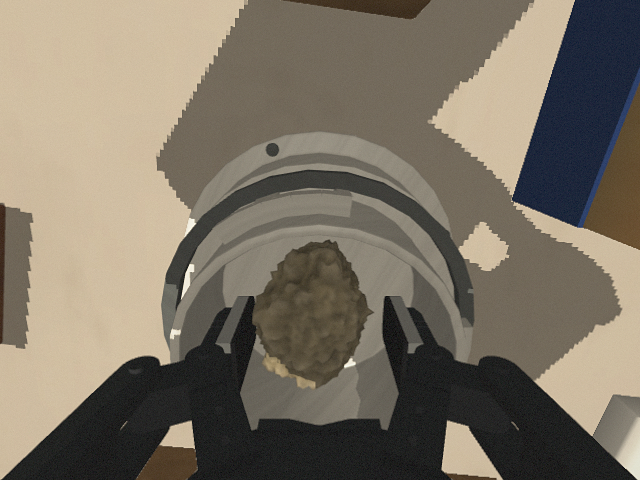

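The rock now rests free on the pot's floor at (312,315), clear of both pads at (240,330) and (400,330). I rise.

```bash

python3 -m pendant '[{"rotation":[0,0,0],"linear":[0,0,-1],"claw":0.35},{"rotation":[0,0,0],"linear":[0,0,-3],"claw":0.35},{"rotation":[0,0,0],"linear":[0,0,-7],"claw":0.35},{"rotation":[0,0,0],"linear":[0,0,-12],"claw":0.35},{"rotation":[0,0,0],"linear":[0,0,-16],"claw":0.35}]' 30
python3 -m pendant '[{"rotation":[0,0,0],"linear":[-2,-6,-1],"claw":0.35},{"rotation":[0,0,0],"linear":[-2,-10,-1],"claw":0.35},{"rotation":[0,0,0],"linear":[-2,-12,-1],"claw":0.35},{"rotation":[0,0,0],"linear":[-2,-12,-1],"claw":0.35}]' 30
python3 - <<'E'
from h import *
plan(.4498,-.1733,.25,7)
for n in ('wrist','top','side'): grab(n,n+'_end')
W=cloud(load('wrist'));m=(np.hypot(W[...,0]-.45,W[...,1]+.173)<.04)&(W[...,2]>.045);p=W[m]
print('rock in pot', p.mean(0),p[:,2].max())
W=cloud(load('top'));m=(np.hypot(W[...,0]-.441,W[...,1]-.223)<.08)&(W[...,2]>.04)&(W[...,2]<.066);p=W[m]
print('cap top',np.median(p[:,2]),cv2.minEnclosingCircle(p[:,:2].astype(np.float32)))
A=np.c_[p[:,:2],np.ones(len(p))];print(np.linalg.lstsq(A,p[:,2],rcond=None)[0])
E
```

```text
t: 19.98
eef_pos: [0.4504, -0.1729, 0.2302]
tool_rot: [0.661, 0.751, 0.0, 0.002]
contact_force: [0.3, -0.7, 0.2]
grip_width: 0.675
t: 20.48
eef_pos: [0.3326, -0.2078, 0.2382]
tool_rot: [0.661, 0.75, 0.0, 0.001]
contact_force: [0.4, -0.4, -0.0]
grip_width: 0.672
t 20.48 pos [ 0.3326 -0.2078  0.2382] yaw 7.18 F [ 0.4 -0.4 -0. ] M [ 0.04 -0.02 -0.01] w 0.672 q [-0.74  0.    1.87  0.    1.27 -0.86]
linear cm [ 1.95 12.06 -1.17] rot deg [0.08 0.07 0.18]
rock in pot [ 0.44279837 -0.17229994  0.06257103] 0.07203018198596511
cap top 0.05369866587471828 ((0.4405471384525299, 0.22067131102085114), 0.06711326539516449)
[-0.00044248  0.0026254   0.05319767]
```

View pics/top_end.png

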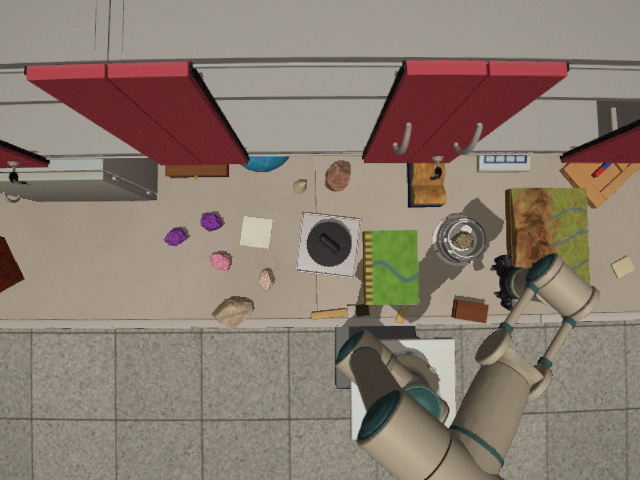

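View pics/side_end.png

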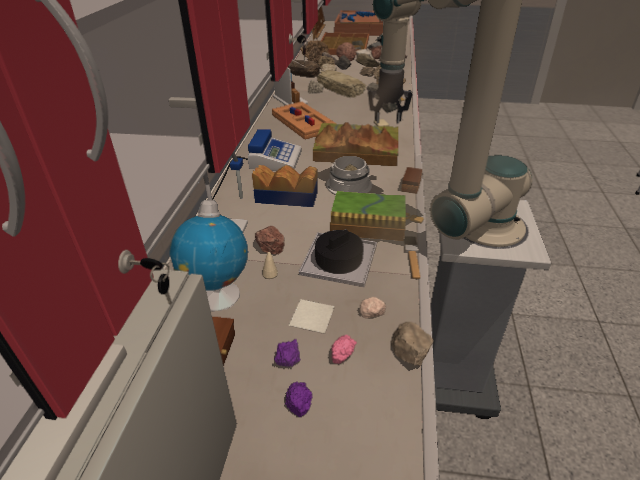

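View pics/wrist_end.png

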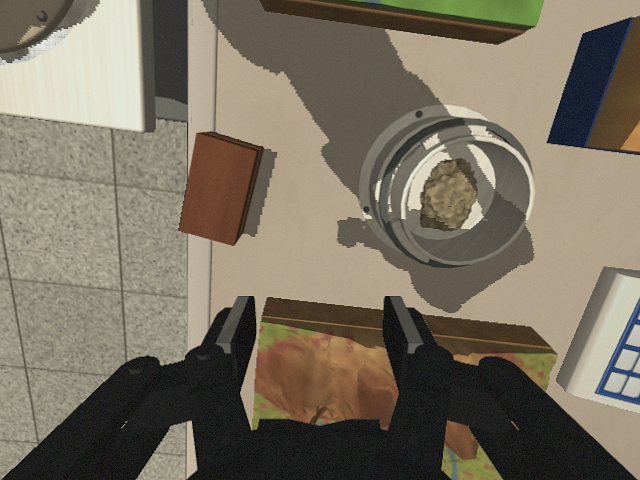

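The rock lies in the pot (wrist view, (450,195)), its top at 72 mm, as expected for the 30 mm floor plus 42 mm. The cap stands flat in the tray (top view, (329,243)). The card at (256,232) is empty, the bystanders have not moved, and the arm is clear. I hand in the job.

```bash
python3 -c "
from station import bot
print(bot.finish_job())"
```

```text
the job is handed in; nothing more can be done
None
```

The specimen is in the safety pot and its cap stands flat, right way up, inside the steel tray. I handed the job in at about 20.6 s of the 58 s allowed.

- **Cap:** I pressed it down about 9.4 mm at 11 N and turned it 69° counter-clockwise. It lifted free, and the wrist force then showed only its weight. In the tray its top is level at 54 mm, as it should be, and within about 2 mm of the tray's centre.
- **Specimen:** I gripped it across its narrow side and let it go about 4 mm above the pot's floor. Its top now measures 72 mm, which matches the 30 mm floor plus its 42 mm height.
- **Everything else:** The card is empty. The other rocks and fossils look unmoved in the last pictures, and the arm is clear of everything.

Two things disagreed along the way:
- The side camera read positions about 4 to 8 mm off in y from the top and wrist cameras, so I relied on those two.
- My first close on the rock pushed up with 19 N because its sides slope, so I raised the gripper 4 to 5 mm and closed again.

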